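# Start the valve's drain plug square with a collared square driver

## Robot

A 6-joint arm with a two-finger parallel gripper is mounted at the origin on the work surface. World frame = base frame: x ahead of the robot, y to its left, z up, the work surface at z = 0. Lengths are in mm, angles in rad, forces in N, time in s.
With the tool pointing down it reaches from about 350 to 775 mm from the base axis. Payload 7.3 kg.
Tool frame: the origin (TCP) lies midway between the tips of the shut fingers; the grasp point (between the pads) lies 19 mm behind it; z points along the fingers, y is the line along which they close (so a half turn about z gives the same grasp; the last joint's range is limited). The gripper opens to 92 mm and grips with 3 to 60 N. Pads are 19 mm wide; open, the fingers measure 130 mm over their backs; the gripper's body (75 mm by 190 mm) begins 47 mm behind the grasp point.
Start: joints at [-1.458, 0.342, 1.524, -0, 1.275, -0.146], TCP at [134.38, -507.532, 206.441] pointing down, gripper open.
Joint ranges: [-2.53, 2.53], [-0.77, 2.02], [0.04, 2.7], [-1, 4.14], [0.28, 2.66], [-3.11, 3.11]. Speed limits (rad/s): [2.57, 2.57, 3.14, 3.14, 3.14, 3.14].

## Interface

Orientations are given as [roll, pitch, yaw] about the fixed x, y, z axes, in that order (R = Rz(yaw) Ry(pitch) Rx(roll)).
In Python, from plant import get_obs, capture, camera_model, close_job, search_frame, regions_of, pinpoint gives the robot as it stands. The module is installed in compiled form; this text tells all that it offers.
- The arm moves only by the shell command python3 -m pendant 'ROWS'. ROWS is JSON, one flat list of numbers, 7 for each row, row after row: the shift along the tool's x, y, z in units of 30 mm (1.0 is 30 mm), then the turn, a rotation vector about the tool's x, y, z in units of 4 degrees (1.0 is 4 degrees), then the closure, from -1 (fully open) to 1 (shut), so that 0 is half open. In form: [dx, dy, dz, wx, wy, wz, gripper, dx, dy, dz, wx, wy, wz, gripper, ...]. A call has 1 to 12 rows; each row shifts and turns the commanded pose from where the row before left it, along the tool's axes as they then stand; what a row does not reach is not made up. A row lasts 1/10 s, in which the tool goes at most 50 mm and 8.59 degrees, less where a joint would pass 70% of its speed; a pose out of reach is approached as far as the arm can. A call with a number of a shift or a turn outside -1 to 1 is refused whole. A call with a gripper value outside its range is refused whole. The fingers move at their own pace and stop on an object; the grip force is fixed at half the most. Time passes only in rows, so rows that do not move let the fingers close. It gives the time, the measured TCP pose, the force, the opening and the grip force at its end, in the units of the state.
- get_obs(): the state, without advancing time (a new reading comes with each control period).
- capture(name): name is "scene" or "top"; returns the picture (420x560x3 uint8, red, green, blue); there is no depth.
- camera_model(name): a dict with "fov_y" (degrees; the focal length in pixels is half the picture's height over the tangent of half this angle, whatever the lens; pixels are square), "cx", "cy" (the principal point, pixels), "D" ([k1, k2, p1, p2, k3] as OpenCV has them; the pictures are not rectified), "pose" (4x4, takes a point from camera to world coordinates). Camera axes: x right, y up, looking along -z (the intrinsics and any distortion apply to the point x, -y, -z); pixel columns grow to the right and rows downward; lengths in mm; the calibration is good to about 2 mm. A picture is of the moment at which its call begins. camera_model takes no time and is no camera call.
- close_job(): hands the job in; it is judged then, once.
Trained networks look in the newest picture that a camera, given by its name, has taken for a name from the list of things; names that differ only in an ending like _2 or _b are one class to them, and where a whole thing is asked for, a point or a joint stands for the part that bears it (a point fixed in the world has none). Each returns a list of dicts, best first, with "score" (0 to 1); they miss things now and then, are a little off and sometimes report something else, mostly with a low value. They report only what shows in the picture. A call takes as long as a camera call. They do not tell look-alikes from the thing itself.
- search_frame(camera, thing): "location" ([column, row] in pixels, amid what is visible of it).
- regions_of(camera, thing): "pixels" (420x560 bool, what is visible of it) and "location" ([column, row] in pixels, amid what is visible of it).
- pinpoint(camera, thing): "location" ([column, row] in pixels: a listed point, or the origin of a listed thing).
The state is a dict: "time": time; "joint_positions": joint angles; "dq": joint speeds; "tau": joint torques, N m; "tool_pos": TCP position; "tcp_rot": TCP orientation; "contact_force": force on the tool from outside, world axes, zero at the start; "moment": the same for the moment, N m; "grip_width": finger opening in mm; "finger_force": force on a finger pad.
Only numpy, scipy, OpenCV 4.12 (cv2) and the standard library are available. Lean on these libraries where they do the work, as an engineer would, in place of code of your own. Each camera call takes 0.05 s, during which the arm holds its last target. There are 200 camera calls.

## Task

The brass plug has only been stood in the threaded port on top of the valve and it leans. Take the square-ended driver with the steel collar from the rack, feel its end fully into the plug's square recess until the collar lies flat on the plug and the plug stands upright, and only then start the thread by turning the plug about a quarter turn clockwise (seen from above) with the driver, without cocking it. Draw the driver out straight so that the plug stays upright, and hang the driver back in the rack's free station; keep the fingers off the plug and leave everything else where it is.

Things in the scene. Friction and masses are not known exactly. Their poses are not given: they have to be found in the camera images.
- driver: Driver hanging nose down in one of the rack's stations, 155 mm long, 180 g. Origin at its tip, z up its axis to the handle. In mm above the tip: round tapered nose 0-5.5 (diameter 7 to 12), square drive 12 x 12 to 13.5, steel collar of diameter 31 to 21, shank of diameter 12 to 73, black guard of diameter 36 to 79, black square handle 26 x 26 to 155. Faces of handle and drive lie along its x and y.
- grip (a point): Point on the driver's axis 125 mm above its tip, in the square handle: a good place to grip from above. Axes as the driver's. The driver's centre of mass is about 60 mm above its tip, below the guard, so it hangs stably.
- collar (a point): Centre of the driver's collar's flat underside, 13.5 mm above the tip.
- guard (a point): Centre of the driver's guard's underside, 73 mm above the tip.
- valve: Cast valve body lying along its y axis in wooden cradles, fixed: barrel with a flange of diameter 88 mm at each end (160 mm over the flanges, tops 90 mm above the bench) and a round boss of diameter 46 on top in the middle. Origin on the bench under its middle, z up.
- port (a point): Middle of the threaded port in the boss's flat top face, 78 mm above the bench, z up: the true axis of the thread is the vertical through this point. The plug leans about this point.
- plug_face (a point): Centre of the plug's flat face, 25 mm up the plug's axis from port; z is the plug's axis: it leans 5 to 9 degrees at first and does not show the turning. Brass plug, round head of diameter 36 mm, 19 high, with a square recess 14 x 14, 15 deep, turned any way about the axis: see it or feel for it. About 1 N sideways rocks the plug; it stays as left; the collar pressed flat on it (5-15 N) stands it upright.
- plug (a joint): How far the plug is screwed in: 0 at the start, radians, growing clockwise seen from above; it takes about 0.12 N m to turn, stays where it is left and sinks 0.3 mm per radian. With the drive seated there is up to about 0.17 rad of play either way before the plug turns.
- rack: Grey tool rack, fixed, 250 mm wide (its y), 125 high, nothing above. Origin on the bench midway between its two stations; back plate 50 mm behind them (+x). A station is a fork of two tines 8 mm thick, the gap 18 mm wide, open at the front (-x), from 34 mm before its centre to 13 mm behind. A tool hangs by its guard; the collar cannot pass the gap: lift 5 to 15 mm, then draw out along -x; return likewise.
- station_a (a point): Centre of the rack's +y station on top of its tines, 125 mm above the bench; axes as the rack's.
- station_b (a point): Centre of the rack's -y station, 100 mm from the other, on top of its tines; axes as the rack's.
- slotted: Bystander: a slotted screwdriver hanging in the rack's other station, with the same guard and shank but a shorter round handle (24 mm diameter, 35 mm high), no collar and a flat blade. Origin at its tip, 73 mm under its guard.
- spanner: Bystander: steel spanner 190 mm long lying on the bench.
- spray: Bystander: upright spray can, 52 mm diameter, 150 mm high.
- tin: Bystander: open steel tin, 80 mm diameter, 70 mm high.
- gasket: Bystander: flat rubber gasket, 84 mm diameter.
- stud: Bystander: bolt standing on its head, 59 mm high.
- flange: Bystander: dark steel flange ring, 90 mm diameter, 14 mm high.
- vee: Bystander: dark steel block 60 x 50 x 40 mm.
Mind the look-alikes: they are no part of the job. What is shaped like the driver but pink is not meant. What is shaped like the valve but pink is not meant.

How it is judged (in metres and radians):
On the way, in this order (a step that is already met when the one before it is completed fails the run):
1. the driver is fully seated in the plug (its collar within 3.5 mm of the face and flat on it) with the plug upright within 0.06 rad and not yet turned (under 0.3 rad) (distance between collar and plug_face below 0.0035 m and angle between the z axis of driver and the z axis of plug_face, either way round below 0.07 rad and angle between plug_face's own z axis and vertical below 0.06 rad and value of joint plug below 0.3 rad), for 0.1 s.
2. the plug has been turned at least 1.2 rad clockwise with the driver seated in it (distance between collar and plug_face below 0.008 m and angle between the z axis of driver and the z axis of plug_face, either way round below 0.07 rad and value of joint plug above 1.2 rad), for 0.05 s.
At the end, for the whole second after the job is handed in: The plug is screwed in by 1.2 to 2.1 rad and upright within 0.07 rad; the driver hangs at rest, upright within 0.12 rad, in a rack station, guard's centre within 16 mm of the station's centre and on the tines (-4 to +5 mm) (value of joint plug between 1.2 and 2.1 rad and angle between plug_face's own z axis and vertical below 0.07 rad and ((horizontal distance between guard and station_a below 0.016 m and z of guard in the frame of station_a between -0.004 and 0.005 m) or (horizontal distance between guard and station_b below 0.016 m and z of guard in the frame of station_b between -0.004 and 0.005 m)) and angle between driver's own z axis and vertical below 0.12 rad and linear speed of driver below 0.02 m/s); the robot touches nothing.
It fails at once if the plug was cross-threaded: turned more than 0.3 rad while leaning more than 0.08 rad (value of joint plug above 0.3 rad and angle between plug_face's own z axis and vertical above 0.08 rad).
It fails at once if the plug was turned too far (over 2.4 rad) (value of joint plug above 2.4 rad).
It fails at once if the fingers touched the plug (contact force between the fingers and plug above 1 N).
It fails at once if a bystander was knocked away (over 30 mm) (distance of any of slotted, spanner, spray, tin, gasket, stud, flange, vee from where it was at the start of the episode above 0.03 m).
It also fails if it takes over 58 s, if anything falls off the work surface, if the arm or the gripper's body presses on something with over 40 N, if the wrist force passes 120 N, or if a joint passes its speed limit or range.

## Working session

There is one attempt and no reset: what is moved stays moved. The work goes in short steps, Python scripts to look and compute and a shell command to move; the robot and the scene stay as the last step left them, time stands still between calls to the robot, and variables do not carry over. Pictures are saved under pics/ and viewed, at most 10 in all, crops included, and the job is handed in when it is done.

```bash
mkdir -p pics; cat > h.py <<'E'
import numpy as np, cv2
from plant import *
from scipy.spatial.transform import Rotation as Ro
def K(n):
    m=camera_model(n); f=210/np.tan(np.radians(m['fov_y'])/2)
    return np.array([[f,0,m['cx']],[0,f,m['cy']],[0,0,1]]),np.array(m['D'],float),np.array(m['pose'])
def ray(n,uv):
    k,D,T=K(n); p=cv2.undistortPoints(np.array([[uv]],float),k,D)[0,0]
    return T[:3,3],T[:3,:3]@np.array([p[0],-p[1],-1])
def at_z(n,uv,z):
    o,d=ray(n,uv); return o+d*(z-o[2])/d[2]
def proj(n,P):
    k,D,T=K(n); P=np.atleast_2d(np.array(P,float)); c=(P-T[:3,3])@T[:3,:3]
    c=c*[1,-1,-1]; return cv2.projectPoints(c,np.zeros(3),np.zeros(3),k,D)[0][:,0]
def tri(a,b):
    A=[];B=[]
    for n,uv in (('scene',a),('top',b)):
        o,d=ray(n,uv); d=d/np.linalg.norm(d); M=np.eye(3)-np.outer(d,d); A.append(M);B.append(M@o)
    x=np.linalg.solve(sum(A),sum(B)); return x,[np.linalg.norm(m@x-b) for m,b in zip(A,B)]
E
python3 - <<'E'
from h import *
ims=[]
for n in('scene','top'):
    im=capture(n);cv2.imwrite(f'pics/{n}0.png',im[:,:,::-1]);ims.append(im)
    print(n,K(n)[2].round(2).tolist(),K(n)[0][0,0])
    for t in('driver','grip','collar','guard','valve','port','plug_face','rack','station_a','station_b','slotted'):
        print(n,t,[(round(r['score'],2),np.round(r['location'],1).tolist()) for r in pinpoint(n,t)[:4]])
    k=get_obs()
print(k)
E
```

```text
scene [[0.84, -0.32, 0.44, 941.46], [0.54, 0.46, -0.7, -616.41], [0.02, 0.83, 0.56, 599.17], [0.0, 0.0, 0.0, 1.0]] 381.84710139985776
scene driver [(0.41, [232.7, 383.8])]
scene grip [(0.8, [334.6, 138.1]), (0.51, [314.2, 144.2])]
scene collar [(0.57, [330.5, 172.8]), (0.53, [311.1, 171.6]), (0.34, [317.7, 198.9])]
scene guard [(0.91, [331.5, 157.1]), (0.72, [332.9, 334.6]), (0.65, [309.1, 154.4]), (0.32, [138.9, 313.7])]
scene valve [(0.81, [242.1, 257.1]), (0.77, [228.5, 206.7])]
scene port [(0.87, [240.1, 232.3]), (0.77, [225.0, 185.6]), (0.22, [139.0, 313.1])]
scene plug_face [(0.53, [241.8, 219.6]), (0.44, [229.1, 176.9]), (0.19, [332.8, 158.6])]
scene rack [(0.87, [320.1, 201.7])]
scene station_a [(0.81, [317.1, 167.8]), (0.75, [330.3, 154.9]), (0.69, [141.8, 318.7])]
scene station_b [(0.81, [317.1, 167.8]), (0.75, [330.3, 154.9]), (0.69, [141.8, 318.7])]
scene slotted [(0.64, [314.8, 193.5])]
top [[-0.0, 0.99, -0.16, 430.18], [-1.0, 0.0, 0.02, -12.97], [0.02, 0.16, 0.99, 1078.33], [0.0, 0.0, 0.0, 1.0]] 423.3008924350782
top driver [(0.96, [112.5, 268.7]), (0.94, [140.3, 231.9]
[... 782 characters left out ...]
 'joint_positions': array([-1.45799070e+00,  3.42005500e-01,  1.52410387e+00,  2.35041911e-05,
        1.27534965e+00, -1.45998011e-01]), 'dq': array([ 4.01739791e-04, -1.14847879e-03, -4.34105275e-04,  1.61655746e-03,
        7.84638825e-04,  5.20538447e-05]), 'tau': array([ 2.10653830e-04, -4.31136274e+01, -2.44480813e+01,  7.20705721e-02,
        4.86170291e-02, -1.13327604e-05]), 'tool_pos': array([ 134.39436159, -507.54486539,  206.43630147]), 'tcp_rot': array([ 3.14145716e+00, -2.80540504e-06,  2.58796797e-01]), 'contact_force': array([-0.0781468 ,  0.26901703, -0.57931208]), 'moment': array([-0.00219405,  0.03129728, -0.01621788]), 'finger_force': 0.0, 'grip_width': 91.40690658358733}
```

View pics/scene0.png

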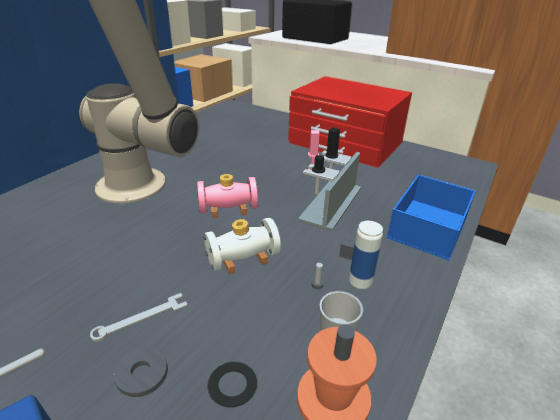

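View pics/top0.png

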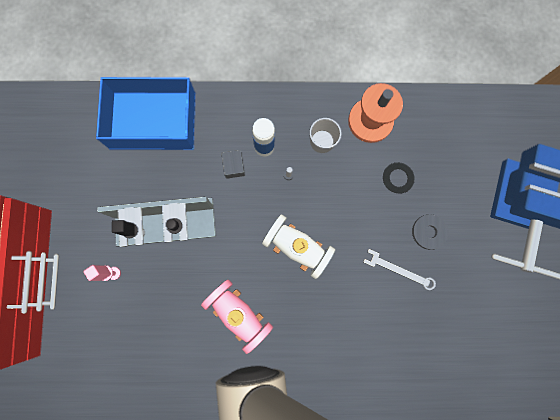

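The scene shows the black driver at scene (333,143) / top (124,228), in the rack's +y station, with the slotted screwdriver at top (174,226) in the other. The pink driver look-alike is at scene (314,144) / top (100,272). The white valve is at scene (241,245) / top (299,246), and the pink look-alike at scene (228,195) / top (237,317). The black driver and the white valve fit the description. I'll confirm with an enlarged crop.

```bash
python3 - <<'E'
from h import *
S=cv2.imread('pics/scene0.png');T=cv2.imread('pics/top0.png')
f=lambda I,x,y,w,h:cv2.resize(I[y:y+h,x:x+w],(400,300),interpolation=cv2.INTER_CUBIC)
cv2.imwrite('pics/crop0.png',np.vstack([np.hstack([f(S,285,115,100,75),f(S,200,205,80,60)]),np.hstack([f(T,85,185,140,105),f(T,272,225,60,45)])]))
print('plugface',tri((241.8,219.6),(302.5,247.9)))
print('port',tri((240.1,232.3),(296.3,244.8)), at_z('top',(296.3,244.8),78),at_z('scene',(240.1,232.3),78))
print('guard',tri((331.5,157.1),(126.7,233.2)),at_z('top',(126.7,233.2),125),at_z('scene',(331.5,157.1),125))
print('grip',tri((334.6,138.1),(122.7,224.4)))
print('st a',at_z('top',(128,230),125),'b',at_z('top',(176.4,223.8),125),at_z('scene',(317.1,167.8),125))
for n in('scene','top'):
    for t in ('driver','valve','plug_face','spray','slotted'):
        print(n,t,[(round(r['score'],2),np.round(r['location'],1).tolist(),int(r['pixels'].sum())) for r in regions_of(n,t)[:4]])
E
```

```text
plugface (array([498.64346639, -81.56117598, 110.49512869]), [np.float64(6.875147391610573), np.float64(6.875147391610583)])
port (array([500.603112  , -76.14157812,  73.48905403]), [np.float64(3.271631064809215), np.float64(3.2716310648092146)]) [502.77871177 -73.75993595  78.        ] [501.95291521 -82.92420828  78.        ]
guard (array([528.31697652, 315.19196239, 113.14074071]), [np.float64(1.4045857560990553), np.float64(1.4045857560992796)]) [525.92505923 310.35024126 125.        ] [539.24156928 293.80648468 125.        ]
grip (array([539.32804961, 301.22597903, 180.22396144]), [np.float64(0.22260000272151612), np.float64(0.2226000027215638)])
st a [533.14884034 307.81545484 125.        ] b [547.16501796 199.63372635 125.        ] [536.61481936 212.07645676 125.        ]
scene driver [(0.65, [314.2, 142.5], 247)]
scene valve [(0.94, [226.2, 193.8], 1696)]
scene plug_face [(0.59, [241.2, 229.9], 226), (0.25, [141.5, 378.0], 1838)]
scene spray [(0.69, [362.5, 254.6], 1668), (0.49, [332.5, 190.6], 2652)]
scene slotted [(0.81, [318.2, 168.4], 232)]
top driver [(0.84, [98.6, 269.9], 450), (0.74, [122.6, 226.8], 390)]
top valve [(0.91, [236.6, 318.7], 2221), (0.59, [296.8, 245.4], 2043)]
top plug_face [(0.69, [238.3, 316.0], 208), (0.66, [297.4, 248.1], 172)]
top spray [(0.92, [263.4, 136.9], 688)]
top slotted [(0.53, [172.4, 227.2], 192), (0.3, [126.0, 229.0], 372)]
```

View pics/crop0.png

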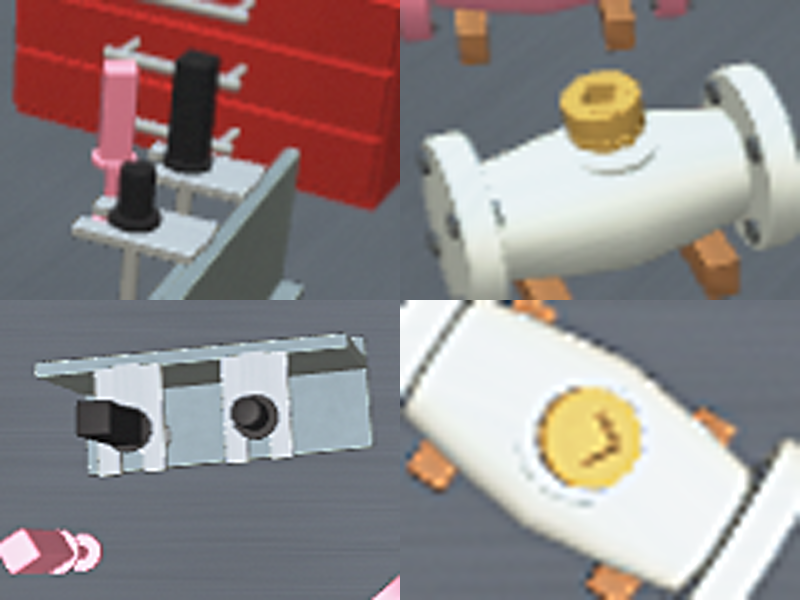

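```bash
cat >> h.py <<'E'
from scipy.optimize import minimize, differential_evolution
def ring(c,ax,r,h0,h1,n=40):
    "points of two rims of a cylinder along unit ax from c"
    ax=np.array(ax)/np.linalg.norm(ax); u=np.cross(ax,[1,0.3,0.1]);u/=np.linalg.norm(u);v=np.cross(ax,u);t=np.linspace(0,2*np.pi,n,endpoint=False)[:,None]
    q=r*(np.cos(t)*u+np.sin(t)*v); return np.vstack([c+h0*ax+q,c+h1*ax+q])
def box(c,yaw,a,h0,h1):
    R=Ro.from_euler('z',yaw).as_matrix(); return np.array([np.array(c)+R@[sx*a/2,sy*a/2,h] for sx in(-1,1) for sy in(-1,1) for h in(h0,h1)])
SS=8
def sil(n,hulls,roi):
    x,y,w,h=roi; m=np.zeros((h*SS,w*SS),np.uint8)
    for P in hulls:
        p=((proj(n,P)-[x,y]+0.5)*SS).astype(np.float32); cv2.fillConvexPoly(m,cv2.convexHull(p).round().astype(np.int32),255)
    return cv2.resize(m,(w,h),interpolation=cv2.INTER_AREA)/255.
E
python3 - <<'E'
from h import *
S=cv2.imread('pics/scene0.png').astype(int);T=cv2.imread('pics/top0.png').astype(int)
I={'scene':S,'top':T}
cl=lambda a:np.clip(a,0,1)
dark=lambda im:cl((52-im.max(2))/12.)
R1={'scene':(318,120,28,48),'top':(108,212,36,32)}
R2={'scene':(228,214,26,26),'top':(284,232,32,30)}
crop=lambda a,r:a[r[1]:r[1]+r[3],r[0]:r[0]+r[2]]
md={n:crop(dark(I[n]),R1[n]) for n in I}
brass=lambda im:cl((im[:,:,2]-im[:,:,0]-20)/40.)
mb={n:crop(brass(I[n]),R2[n]) for n in I}
def drv(p): return [ring(np.array([p[0],p[1],52]),[0,0,1],18,73,79),box([p[0],p[1],52],p[2],26,79,155)]
def plg(p):
    c=np.array([p[0],p[1],78.]);ax=np.array([p[2],p[3],1]);return [ring(c,ax,18,6,25)]
def cost(p,f,m,R,ns=('scene','top')): return sum(np.abs(sil(n,f(p),R[n])-m[n]).sum() for n in ns)
for nm,f,m,R,b in (('drv',drv,md,R1,[(510,555),(285,325),(-.8,.8)]),('plug',plg,mb,R2,[(485,515),(-95,-60),(-.2,.2),(-.2,.2)])):
    for ns in (('scene','top'),('scene',),('top',)):
        r=differential_evolution(cost,b,args=(f,m,R,ns),seed=1,maxiter=60,popsize=10,tol=1e-4); print(nm,ns,r.x.round(3),r.fun.round(1),[m[n].sum().round() for n in ns])
# rack yaw from back plate top edge, z 125
for a in ((97.2,208.8),(205.8,199)): print(at_z('top',a,125))
E
```

```text
Traceback (most recent call last):
  File "h.py", line 31, in sil
    p=((proj(n,P)-[x,y]+0.5)*SS).astype(np.float32); cv2.fillConvexPoly(m,cv2.convexHull(p).round().astype(np.int32),255)
        ~~~~^^^^^
  File "h.py", line 13, in proj
    k,D,T=K(n); P=np.atleast_2d(np.array(P,float)); c=(P-T[:3,3])@T[:3,:3]
          ~^^^
  File "h.py", line 5, in K
    m=camera_model(n); f=210/np.tan(np.radians(m['fov_y'])/2)
ValueError: time passes only in moves, steps and waits
```

```bash
sed -i 's/^def K(n)/import functools\n@functools.lru_cache\ndef K(n)/' h.py
cat > fit.py <<'E'
from h import *
cl=lambda a:np.clip(a,0,1)
dark=lambda im:cl((52-im.max(2))/12.)
brass=lambda im:cl((im[:,:,2]-im[:,:,0]-20)/40.)
crop=lambda a,r:a[r[1]:r[1]+r[3],r[0]:r[0]+r[2]]
def drv(p): return [ring(np.array([p[0],p[1],52]),[0,0,1],18,73,79),box([p[0],p[1],52],p[2],26,79,155)]
def plg(p):
    c=np.array([p[0],p[1],78.]);ax=np.array([p[2],p[3],1]);return [ring(c,ax,18,6,25)]
def cost(p,f,m,R,ns=('scene','top')): return sum(np.abs(sil(n,f(p),R[n])-m[n]).sum() for n in ns)
E
python3 - <<'E'
from fit import *
I={n:cv2.imread(f'pics/{n}0.png').astype(int) for n in('scene','top')}
R1={'scene':(318,120,28,48),'top':(108,212,36,32)}
R2={'scene':(228,214,26,26),'top':(284,232,32,30)}
md={n:crop(dark(I[n]),R1[n]) for n in I}
mb={n:crop(brass(I[n]),R2[n]) for n in I}
for nm,f,m,R,b in (('drv',drv,md,R1,[(510,555),(285,325),(-.8,.8)]),('plug',plg,mb,R2,[(485,515),(-95,-60),(-.2,.2),(-.2,.2)])):
    for ns in (('scene','top'),('scene',),('top',)):
        r=differential_evolution(cost,b,args=(f,m,R,ns),seed=1,maxiter=50,popsize=8,tol=1e-4); print(nm,ns,r.x.round(3),r.fun.round(1),[m[n].sum().round() for n in ns])
for a in ((97.2,208.8),(205.8,199)): print(at_z('top',a,125))
f=lambda I,x,y,w,h:cv2.resize(I[y:y+h,x:x+w].astype(np.uint8),(400,400),interpolation=cv2.INTER_CUBIC)
cv2.imwrite('pics/plug0.png',np.hstack([f(I['scene'],227,212,28,28),f(I['top'],284,234,28,28)]))
E
```

```text
drv ('scene', 'top') [5.33162e+02 3.04411e+02 3.47000e-01] 360.9 [np.float64(328.0), np.float64(173.0)]
drv ('scene',) [5.32717e+02 3.05710e+02 3.71000e-01] 115.3 [np.float64(328.0)]
drv ('top',) [ 5.31977e+02  3.02649e+02 -1.91000e-01] 213.8 [np.float64(173.0)]
plug ('scene', 'top') [ 5.02664e+02 -8.22570e+01 -9.00000e-02  5.80000e-02] 36.1 [np.float64(230.0), np.float64(185.0)]
plug ('scene',) [ 5.03522e+02 -8.09660e+01 -8.40000e-02 -6.90000e-02] 18.8 [np.float64(230.0)]
plug ('top',) [ 5.01656e+02 -8.23800e+01 -6.00000e-02  6.60000e-02] 10.9 [np.float64(185.0)]
[581.44246668 380.08930294 125.        ]
[604.09958843 134.78660285 125.        ]
```

View pics/plug0.png

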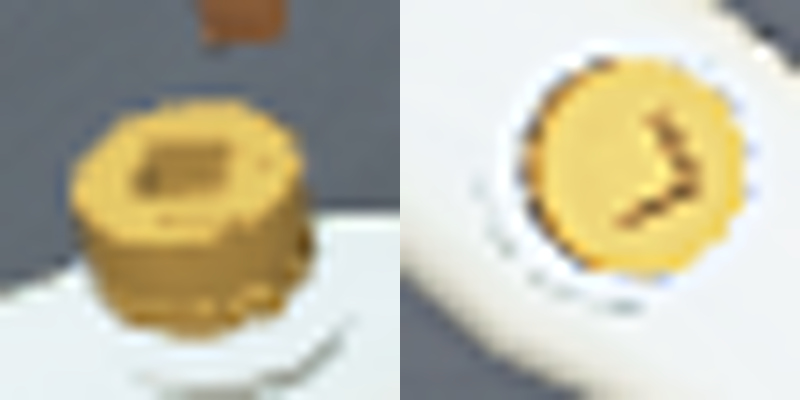

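The crop shows the brass plug face, with its recess walls at scene crop (185,168). In the top crop the dark V has its corner at (700,185) and ends at (655,110) and (620,222). That puts the recess sides at about 28° mod 90° in the world, centred near top pixel (300,245). The black driver and the white valve are confirmed.

```bash
python3 - <<'E'
from fit import *
I={n:cv2.imread(f'pics/{n}0.png').astype(int) for n in('scene','top')}
print(I['top'].max(2)[216:242:2,108:144:2]); print(I['scene'].max(2)[124:166:3,320:346:2])
print('recess',at_z('top',(300.1,245.1),103))
c=np.array(at_z('top',(300.1,245.1),103))
for yaw in (.35,.49,.6):
    P=box(c,yaw,14,0,0)[::2]; print(yaw,((proj('scene',P)-[227,212]+.5)*14.29).round().tolist())
# pink driver: candidate foot
print('pink',tri((314.2,144.2),(96.4,274.9)),tri((309.1,154.4),(104.9,268.6)))
E
```

```text
[[127  91  85  85  81 176 229 227 225 224 224 224 225 224 227 229 238 148]
 [124 127 130 117 137 158 233 232 230 225 224 224 224 224 226 228 240 143]
 [123 125  60  79  82  44  54  57 126 247 234 229 226 224 227 228 234 134]
 [124 124  54  66  67  68  69  68  22  24  53 112 200 238 228 228 236 126]
 [121 124  56  67  67  69  71  73  29  32  27  26  20  67 218 229 235 131]
 [122 124  56  68  69  71  73  74  28  31  32  31  28  44  94 241 235 134]
 [124 126  56  67  69  72  73  75  27  28  31  31  29  46  65 192 234 135]
 [128 129  57  71  71  75  78  82  29  31  29  31  28  44  72 195 234 165]
 [126 127  42  31  26  25  21  24  30  33  30  31  29  46  56 221 231 186]
 [121 120 122 125 216 150   0   9  23  27  26  27  28  37  79 237 228 199]
 [124 124 124 121 205 191 235 251 117  71  78  79  72  71 242 229 227 213]
 [126 128 127 124 203 188 227 227 236 232 141 155 205 237 226 227 226 226]
 [124 124 125 119 198 187 227 226 228 217 178 189 190 191 226 227 228 189]]
[[145 147 148 149 150 149 150 153 151 159 190 192 193]
 [149 147 148 149 150 148  95 117 130 153 152 153 152]
 [177 200 195 
[... 442 characters left out ...]
4  33  34  32  34  35 145 197 167 155]
 [ 48  46 216 200  71  35  37  38  42 216 216 215 215]
 [ 32  29 149 137 151 148 195 230 217 217 216 215 216]
 [ 31  32 113 113 114 136 124 119 130 133 145 161 175]]
recess [500.25468757 -81.00271883 103.        ]
0.35 [[130.0, 178.0], [158.0, 127.0], [216.0, 191.0], [243.0, 140.0]]
0.49 [[134.0, 182.0], [150.0, 130.0], [224.0, 188.0], [238.0, 136.0]]
0.6 [[139.0, 186.0], [145.0, 133.0], [229.0, 185.0], [234.0, 133.0]]
pink (array([435.03289819, 381.57166867, 105.43314396]), [np.float64(1.9779121720370814), np.float64(1.9779121720371702)]) (array([440.15736404, 365.80820939,  80.08962394]), [np.float64(9.554649962255203), np.float64(9.554649962255262)])
```

```bash
python3 - <<'E'
from fit import *
I={n:cv2.imread(f'pics/{n}0.png').astype(int) for n in('scene','top')}
R1={'scene':(324,120,20,42),'top':(110,217,32,24)}
md={n:crop(cl((95-I[n].max(2))/20.),R1[n]) for n in I}
for ns in (('scene','top'),('scene',),('top',)):
    r=differential_evolution(cost,[(510,555),(285,325),(-.8,.8)],args=(drv,md,R1,ns),seed=1,maxiter=50,popsize=8,tol=1e-4); print(ns,r.x.round(3),r.fun.round(1),[md[n].sum().round() for n in ns])
E
```

```text
('scene', 'top') [5.33652e+02 3.04109e+02 1.58000e-01] 96.3 [np.float64(329.0), np.float64(358.0)]
('scene',) [5.34320e+02 3.03174e+02 2.24000e-01] 32.9 [np.float64(329.0)]
('top',) [ 5.33292e+02  3.04211e+02 -5.00000e-02] 45.5 [np.float64(358.0)]
```

```bash
python3 -m pendant '[0,0,-1,0,0,0.8,-1, 0,0,-1,0,0,0.8,-1, 0,0,-1,0,0,0.8,-1, 0.96,-0.7,0,0,0,0,-1, 0.96,-0.7,0,0,0,0,-1, 0.96,-0.7,0,0,0,0,-1, 0.96,-0.7,0,0,0,0,-1, 0.96,-0.7,0,0,0,0,-1, 0.96,-0.7,0,0,0,0,-1, 0.96,-0.7,0,0,0,0,-1, 0.96,-0.7,0,0,0,0,-1, 0.96,-0.7,0,0,0,0,-1]'
python3 -m pendant '[0.96,-0.7,0,0,0,0,-1, 0.96,-0.7,0,0,0,0,-1, 0.96,-0.7,0,0,0,0,-1, 0.96,-0.7,0,0,0,0,-1, 0.2,-0.97,0,0,0,0,-1, 0.2,-0.97,0,0,0,0,-1, 0.2,-0.97,0,0,0,0,-1, 0.2,-0.97,0,0,0,0,-1, 0.2,-0.97,0,0,0,0,-1, 0.2,-0.97,0,0,0,0,-1, 0.2,-0.97,0,0,0,0,-1, 0.2,-0.97,0,0,0,0,-1]'
python3 -m pendant '[0.2,-0.97,0,0,0,0,-1, 0.2,-0.97,0,0,0,0,-1, 0.2,-0.97,0,0,0,0,-1, 0.2,-0.97,0,0,0,0,-1, 0.2,-0.97,0,0,0,0,-1, 0.2,-0.97,0,0,0,0,-1, 0.2,-0.97,0,0,0,0,-1, 0.2,-0.97,0,0,0,0,-1, 0.2,-0.97,0,0,0,0,-1, 0,0,0,0,0,0,-1]'
```

```text
time: 2.9
tool_pos: [376.2, -294.6, 296.6]
tcp_rot: [3.141, -0.0, 0.091]
contact_force: [1.3, -0.4, 0.1]
grip_width: 91.8
finger_force: 0.0
time: 4.1
tool_pos: [508.9, 35.9, 296.5]
tcp_rot: [3.141, -0.0, 0.091]
contact_force: [0.8, -0.3, 0.5]
grip_width: 91.9
finger_force: 0.0
time: 5.1
tool_pos: [538.4, 303.6, 295.5]
tcp_rot: [-3.141, 0.001, 0.095]
contact_force: [-0.3, 0.6, -0.4]
grip_width: 91.9
finger_force: 0.0
```

```bash
python3 -m pendant '[-0.16,0,0.8,0,0,0,-1, 0,0,0.8,0,0,0,-1, 0,0,0.8,0,0,0,-1, 0,0,0.8,0,0,0,-1, 0,0,0.8,0,0,0,-1, 0,0,0.58,0,0,0,-1, 0,0,0,0,0,0,-1, 0,0,0,0,0,0,0]'
python3 -m pendant '[0,0,0,0,0,0,1, 0,0,0,0,0,0,1, 0,0,0,0,0,0,1, 0,0,0,0,0,0,1, 0,0,0,0,0,0,1, 0,0,0,0,0,0,1]'
```

```text
time: 5.9
tool_pos: [534.3, 299.5, 159.5]
tcp_rot: [3.141, -0.0, 0.091]
contact_force: [0.6, 0.6, 1.3]
grip_width: 87.8
finger_force: 0.0
time: 6.5
tool_pos: [534.1, 300.0, 159.0]
tcp_rot: [3.142, -0.0, 0.091]
contact_force: [0.1, 0.3, 0.4]
grip_width: 40.4
finger_force: 0.0
```

```bash
python3 -m pendant '[0,-0.1,0,0,0,0,1, 0,0,0,0,0,0,1, 0,0,0,0,0,0,1, 0,0,0,0,0,0,1, 0,0,0,0,0,0,1, 0,0,0,0,0,0,1]'
python3 - <<'E'
from h import *
a=[capture(n) for n in('scene','top')]
g=lambda I,x,y,w,h:cv2.resize(I[y:y+h,x:x+w,::-1],(400,400),interpolation=cv2.INTER_CUBIC)
cv2.imwrite('pics/grasp.png',np.hstack([g(a[0],290,100,80,80),g(a[1],90,190,100,100)]))
E
```

```text
time: 7.1
tool_pos: [533.8, 303.0, 159.0]
tcp_rot: [-3.142, -0.0, 0.091]
contact_force: [-0.6, 1.0, 0.4]
grip_width: 26.0
finger_force: 29.7
```

View pics/grasp.png

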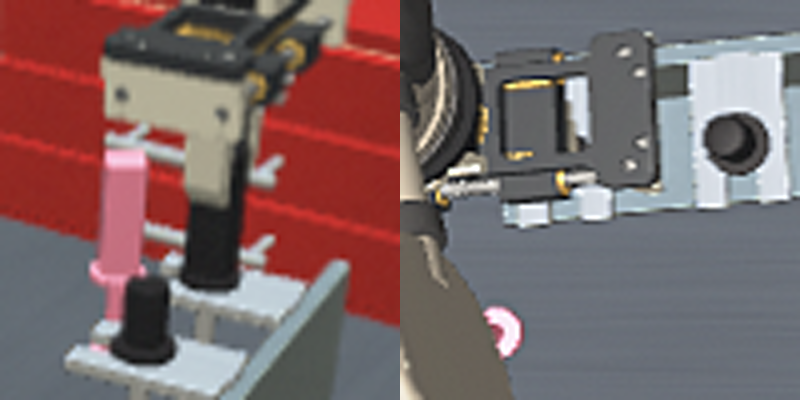

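The grasp is good: the handle is held square at 26 mm, with the guard still on its tines at scene crop (213,280). Now I lift it, draw it out and carry it over.

```bash
python3 -m pendant '[0,0,-0.17,0,0,0,1, 0,0,-0.17,0,0,0,1, -0.5,0,0,0,0,0,1, -0.5,0,0,0,0,0,1, -0.5,0,0,0,0,0,1, -0.5,0,0,0,0,0,1, 0,0,0,0,0,0,1, 0,0,-0.9,0,0,0,1, 0,0,-0.9,0,0,0,1, 0,0,-0.9,0,0,0,1]'
python3 -m pendant '[0,0.8,0,0,0,0,1, 0,0.9,0,0,0,0,1, 0,0.9,0,0,0,0,1, 0,0.9,0,0,0,0,1, 0,0.9,0,0,0,0,1, 0,0.9,0,0,0,0,1, 0,0.9,0,0,0,0,1, 0,0.9,0,0,0,0,1, 0,0.9,0,0,0,0,1, 0,0.9,0,0,0,0,1, 0,0.9,0,0,0,0,1, 0,0.9,0,0,0,0,1]'
python3 -m pendant '[0,0.9,0,0,0,-0.9,1, 0,0.9,0,0,0,-0.9,1, 0,0,0,0,0,-0.9,1, 0,0,0,0,0,-0.9,1, 0,0,0,0,0,-0.9,1, 0,0,0,0,0,-0.9,1, 0,0,0,0,0,-0.9,1, 0,0,0,0,0,0,1, 0,0,0,0,0,0,1]'
python3 - <<'E'
from h import *
a=[capture(n) for n in('scene','top')]
for n,i in zip(('scene','top'),a):cv2.imwrite(f'pics/{n}1.png',i[:,:,::-1])
g=lambda I,x,y,w,h:cv2.resize(I[y:y+h,x:x+w,::-1],(400,500),interpolation=cv2.INTER_CUBIC)
cv2.imwrite('pics/hover.png',np.hstack([g(a[0],200,150,80,100),g(a[1],260,195,80,100)]))
o=get_obs();print(o['time'],o['tool_pos'],o['tcp_rot'],o['contact_force'],o['moment'])
E
```

```text
time: 8.2
tool_pos: [474.8, 297.3, 251.4]
tcp_rot: [3.141, -0.001, 0.091]
contact_force: [0.5, 0.6, -2.2]
grip_width: 25.8
finger_force: 29.7
time: 9.4
tool_pos: [504.0, -23.9, 250.6]
tcp_rot: [3.141, -0.001, 0.091]
contact_force: [1.2, -0.1, -2.4]
grip_width: 25.9
finger_force: 29.7
time: 10.3
tool_pos: [510.3, -76.1, 250.4]
tcp_rot: [3.141, -0.0, 0.529]
contact_force: [-0.8, -0.2, -2.1]
grip_width: 26.1
finger_force: 29.7
10.4 [510.10769714 -75.97075717 250.30751782] [ 3.14125726e+00 -7.32403708e-05  5.29734305e-01] [ 0.05183523  1.16826728 -1.12463479] [-0.00544192 -0.01582164 -0.02338671]
```

View pics/hover.png

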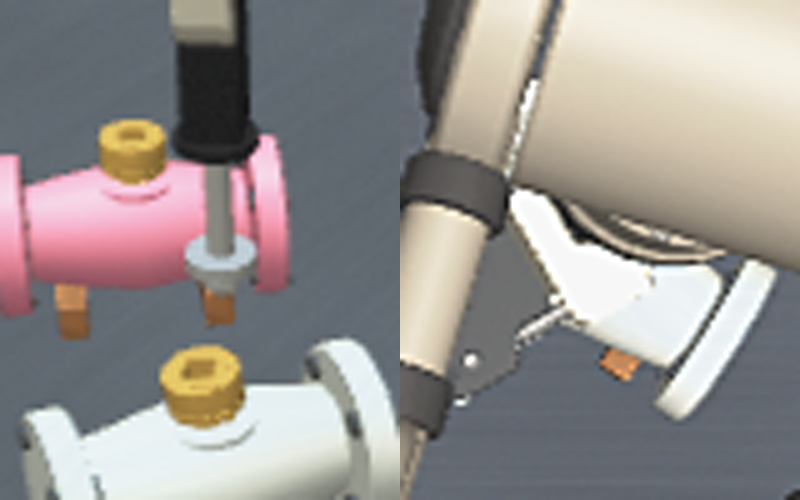

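The hover view shows the driver held upright with its collar at scene (244,202), clear of the plug at scene (240,227). The arm hides the plug from the top camera. I'll use the held driver to check the scene camera's bias.

```bash
python3 - <<'E'
from fit import *
S=cv2.imread('pics/scene1.png').astype(int)
z0=250.4-107
# collar bright + guard dark; ROI
R={'scene':(230,160,30,25)}
m={'scene':crop(cl((80-S.max(2))/20.),R['scene'])}
d2=lambda p:[ring(np.array([p[0],p[1],z0]),[0,0,1],18,73,79),box([p[0],p[1],z0],.53,26,79,135)]
r=differential_evolution(cost,[(490,530),(-95,-55)],args=(d2,m,R,('scene',)),seed=1,maxiter=50); print('drv',r.x.round(1),r.fun.round(1),m['scene'].sum())
R={'scene':(228,214,26,26)}; m={'scene':crop(brass(S),R['scene'])}
for lean in ((-.09,.058),(-.06,.066)):
    r=minimize(lambda p:cost([p[0],p[1],*lean],plg,m,R,('scene',)),[502.5,-82],method='Nelder-Mead',options=dict(initial_simplex=[[500,-85],[505,-82],[502,-78]])); print(lean,r.x.round(1),r.fun.round(1),m['scene'].sum().round())
E
```

```text
drv [510.2 -75.5] 19.2 332.04999999999995
(-0.09, 0.058) [503.4 -82.9] 23.5 231.0
(-0.06, 0.066) [503. -83.] 23.6 231.0
```

```bash
python3 -m pendant '[-0.11,0.01,0.25,0,0,0,1, -0.11,0.01,0.25,0,0,0,1, -0.11,0.02,0.25,0,0,0,1, 0,0,0.25,0,0,0,1, 0,0,0.2,0,0,0,1, 0,0,0,0,0,0,1, 0,0,0,0,0,0,1]'
python3 -m pendant '[0,0,0.1,0,0,0,1, 0,0,0.1,0,0,0,1, 0,0,0,0,0,0,1]'
python3 - <<'E'
from h import *
a=capture('scene');cv2.imwrite('pics/scene2.png',a[:,:,::-1])
cv2.imwrite('pics/near.png',cv2.resize(a[190:250,205:285,::-1],(800,600),interpolation=cv2.INTER_CUBIC))
o=get_obs();print(o['tool_pos'],o['contact_force'],o['moment'])
E
```

```text
time: 11.1
tool_pos: [502.1, -81.8, 214.2]
tcp_rot: [3.142, 0.0, 0.531]
contact_force: [0.1, -0.2, -2.1]
grip_width: 26.0
finger_force: 29.7
time: 11.4
tool_pos: [501.8, -81.7, 207.8]
tcp_rot: [-3.141, 0.0, 0.531]
contact_force: [-0.5, -0.0, -2.1]
grip_width: 26.1
finger_force: 29.7
[501.86823665 -81.75802471 208.03289308] [-0.10797629  0.11225212 -1.70779362] [0.02609071 0.00361776 0.01424175]
```

View pics/near.png

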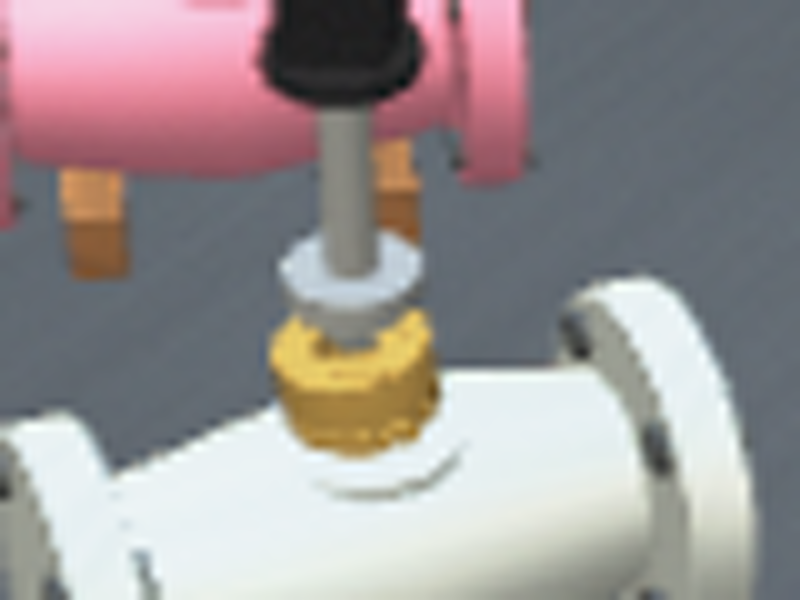

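The nose is at the recess mouth (crop (350,345)) with no contact force. I'll keep descending slowly.

```bash
for i in 1; do python3 -m pendant '[0,0,0.1,0,0,0,1, 0,0,0,0,0,0,1]'; done
python3 -m pendant '[0,0,0.1,0,0,0,1, 0,0,0,0,0,0,1]'
python3 -c "
from plant import *
o=get_obs();print(o['tool_pos'],o['contact_force'],o['moment'])"
```

```text
time: 11.65
tool_pos: [502.1, -82.0, 205.3]
tcp_rot: [3.141, -0.0, 0.531]
contact_force: [0.3, -0.3, -0.6]
grip_width: 26.3
finger_force: 29.7
time: 11.85
tool_pos: [501.7, -81.7, 201.8]
tcp_rot: [-3.141, 0.0, 0.531]
contact_force: [-1.6, 0.1, -2.1]
grip_width: 26.0
finger_force: 29.7
[501.7207036  -81.72620262 201.8322883 ] [-1.55274445  0.1128145  -2.13283592] [-0.01259292 -0.01263241  0.01782182]
```

```bash
python3 -m pendant '[0.0,0,0.07,0,0,0,1, 0,0,0,0,0,0,1]'
python3 -m pendant '[0,0,0.07,0,0,0,1, 0,0,0,0,0,0,1]'
python3 -c "
from plant import *
o=get_obs();print(o['tool_pos'],o['contact_force'],o['moment'])"
```

```text
time: 12.05
tool_pos: [501.7, -81.7, 199.6]
tcp_rot: [-3.141, 0.001, 0.531]
contact_force: [0.3, 0.0, -2.0]
grip_width: 26.3
finger_force: 29.7
time: 12.25
tool_pos: [501.9, -81.8, 197.7]
tcp_rot: [-3.141, 0.0, 0.531]
contact_force: [1.0, 0.0, -1.6]
grip_width: 26.2
finger_force: 29.7
[501.86681322 -81.79343062 197.68477912] [ 1.04651989  0.01006106 -1.5543991 ] [-0.02647122 -0.01707076  0.05270425]
```

```bash
python3 -m pendant '[0,0,0.03,0,0,0,1, 0,0,0,0,0,0,1]'
python3 -m pendant '[0,0,0.03,0,0,0,1, 0,0,0,0,0,0,1]'
python3 -c "
from plant import *
o=get_obs();print(o['tool_pos'],o['contact_force'],o['moment'])"
```

```text
time: 12.45
tool_pos: [502.0, -81.8, 197.2]
tcp_rot: [3.142, -0.0, 0.531]
contact_force: [-0.5, -0.4, -0.2]
grip_width: 25.9
finger_force: 29.7
time: 12.65
tool_pos: [502.2, -81.6, 196.6]
tcp_rot: [3.141, -0.001, 0.531]
contact_force: [0.1, 2.3, 1.5]
grip_width: 25.8
finger_force: 29.7
[502.21010341 -81.59171059 196.56548662] [0.05392429 2.26613107 1.52714436] [ 0.42577643 -0.02876663  0.00446273]
```

```bash
python3 -m pendant '[-0.01,0.02,0.015,0,0,0,1, 0,0,0,0,0,0,1, 0,0,0,0,0,0,1]'
python3 -c "
from plant import *
o=get_obs();print(o['tool_pos'],o['contact_force'],o['moment'])"
python3 -m pendant '[-0.0,0,0.015,0,0,0,1, 0,0,0,0,0,0,1, 0,0,0,0,0,0,1]'
python3 -c "
from plant import *
o=get_obs();print(o['tool_pos'],o['contact_force'],o['moment'])"
```

```text
time: 12.95
tool_pos: [502.2, -82.1, 196.2]
tcp_rot: [3.142, -0.001, 0.531]
contact_force: [-0.4, 4.1, 4.7]
grip_width: 25.9
finger_force: 29.9
[502.22719425 -82.1391105  196.1973906 ] [-0.35708802  4.07197482  4.74484585] [ 9.73858144e-01  1.43287323e-01 -4.29378578e-04]
time: 13.25
tool_pos: [502.3, -82.1, 196.0]
tcp_rot: [3.141, -0.001, 0.531]
contact_force: [-1.2, 2.6, 7.6]
grip_width: 25.7
finger_force: 30.0
[502.27890365 -82.11112103 196.02291593] [-1.18918312  2.56134936  7.55418014] [1.04324724 0.24488964 0.02035946]
```

```bash
python3 -m pendant '[-0.01,0.02,0.01,0,0,0,1, 0,0,0,0,0,0,1, 0,0,0,0,0,0,1]'; python3 - <<'E'
from h import *
a=capture('scene');cv2.imwrite('pics/scene3.png',a[:,:,::-1])
cv2.imwrite('pics/seat.png',cv2.resize(a[190:250,205:285,::-1],(800,600),interpolation=cv2.INTER_CUBIC))
o=get_obs();print(o['tool_pos'],o['contact_force'],o['moment'])
E
```

```text
time: 13.55
tool_pos: [502.2, -82.6, 195.9]
tcp_rot: [-3.141, -0.001, 0.531]
contact_force: [-1.0, 3.4, 8.4]
grip_width: 26.1
finger_force: 30.0
[502.22910088 -82.56371218 195.89937473] [-1.41777372  2.99075657  8.63460152] [ 1.29461934  0.42463431 -0.04502567]
```

View pics/seat.png

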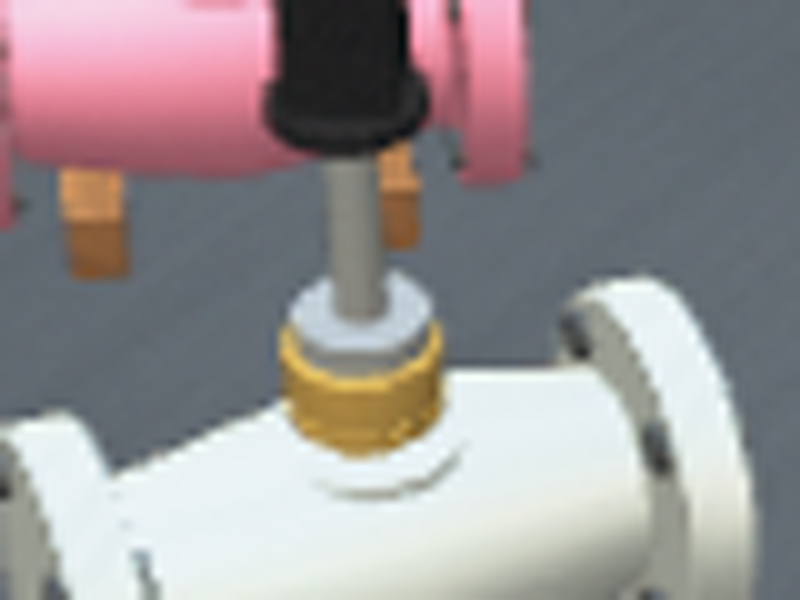

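```bash
cat > seat.py <<'E'
from fit import *
import sys
def seat(path,h=25.,zt=195.9):
    S=cv2.imread(path).astype(int)
    Rb=(228,214,26,26); Rd=(228,186,26,24)
    mb=crop(brass(S),Rb); md=crop(cl((80-S.max(2))/20.),Rd)
    nrm=lambda a,b:np.array([a,b,1])/np.linalg.norm([a,b,1])
    def cp(p,face):   # plug port xy, lean; collar hides
        c=np.array([p[0],p[1],78.]);ax=nrm(*p[2:4]); f=c+h*ax
        return np.abs(np.clip(sil('scene',[ring(c,ax,18,6,h)],Rb)-sil('scene',[ring(f,ax,15.5,0,7.5)],Rb),0,1)-mb).sum()
    def cd(p):
        # p: xy of the driver's axis at z=176 (grip height), lean
        ax=nrm(*p[2:4]);g=np.array([p[0],p[1],zt+18]);
        u=np.cross([0,1,0],ax);u=Ro.from_rotvec(ax*.53).apply(u/np.linalg.norm(u));v=np.cross(ax,u)
        hb=[g+ax*k+13*(sx*u+sy*v) for k in(-46,0) for sx in(-1,1) for sy in(-1,1)]
        return np.abs(sil('scene',[ring(g,ax,18,-52,-46),hb],Rd)-md).sum()
    for p0 in ((502.5,-82.3),(503.2,-82.9)):
        r=differential_evolution(lambda q:cp([*p0,*q],0),[(-.2,.2)]*2,seed=1,maxiter=40); print('plug lean, port',p0,r.x.round(3),r.fun.round(1))
    o=get_obs()['tool_pos']
    r=differential_evolution(lambda q:cd([o[0],o[1],*q]),[(-.2,.2)]*2,seed=1,maxiter=40); print('driver lean',r.x.round(3),r.fun.round(1))
    print('ref',cd([o[0],o[1],0,0]))
if __name__=='__main__': seat(sys.argv[1])
E
python3 seat.py pics/scene3.png
```

```text
plug lean, port (502.5, -82.3) [0.005 0.057] 18.8
plug lean, port (503.2, -82.9) [-0.009  0.067] 18.6
driver lean [ 0.002 -0.036] 37.3
ref 41.10490196078431
```

```bash
cat > o.py <<'E'
import numpy as np
from plant import *
a=get_obs();print(a['time'],a['tool_pos'].round(2),a['tcp_rot'].round(4),a['contact_force'].round(2),a['moment'].round(3))
E
python3 -m pendant '[0.017,-0.029,0,0,0,0,1, 0,0,0,0,0,0,1, 0,0,0,0,0,0,1]'>/dev/null; python3 o.py
python3 -m pendant '[0.017,-0.029,0,0,0,0,1, 0,0,0,0,0,0,1, 0,0,0,0,0,0,1]'>/dev/null; python3 o.py
```

```text
13.9 [502.38 -81.92 195.92] [ 3.1409e+00 -1.2000e-03  5.3110e-01] [-2.34  2.79  9.24] [ 0.939  0.286 -0.045]
14.2 [502.45 -81.28 195.89] [ 3.1402e+00 -1.0000e-03  5.3110e-01] [-0.75  1.37  8.4 ] [ 0.571  0.297 -0.015]
```

```bash

python3 -m pendant '[0.017,-0.029,0,0,0,0,1, 0,0,0,0,0,0,1, 0,0,0,0,0,0,1]'>/dev/null; python3 o.py
python3 -m pendant '[0.017,-0.029,0,0,0,0,1, 0,0,0,0,0,0,1, 0,0,0,0,0,0,1]'>/dev/null; python3 o.py
python3 -c "
from h import *
cv2.imwrite('pics/scene4.png',capture('scene')[:,:,::-1])"; python3 seat.py pics/scene4.png
```

```text
14.5 [502.55 -80.73 195.91] [ 3.1393e+00 -7.0000e-04  5.3100e-01] [-0.95  0.15  7.32] [ 0.188  0.218 -0.048]
14.8 [502.65 -80.2  195.93] [ 3.1384e+00 -4.0000e-04  5.3110e-01] [-0.95 -0.06  6.99] [-0.274  0.227 -0.051]
plug lean, port (502.5, -82.3) [0.003 0.094] 19.1
plug lean, port (503.2, -82.9) [-0.021  0.097] 18.8
driver lean [ 0.025 -0.061] 37.5
ref 42.96666666666667
```

```bash
cat > lean.py <<'E'
from fit import *
def dfit(path,tcp,yaw,Rd,free=False):
    S=cv2.imread(path).astype(int); md=crop(cl((90-S.max(2))/20.),Rd)
    def cd(p):
        ax=np.array([p[0],p[1],1]);ax/=np.linalg.norm(ax);g=np.array([tcp[0],tcp[1],tcp[2]+18.])+(np.r_[p[2:],0] if len(p)>2 else 0)
        u=np.cross([0,1,0],ax);u=Ro.from_rotvec(ax*yaw).apply(u/np.linalg.norm(u));v=np.cross(ax,u)
        return np.abs(sil('scene',[ring(g,ax,18,-52,-46),np.array([g+ax*k+13*(sx*u+sy*v) for k in(-46,0) for sx in(-1,1) for sy in(-1,1)])],Rd)-md).sum()
    for b in ([(-.15,.15)]*2,[(-.15,.15)]*2+[(-4,4)]*2):
        r=differential_evolution(cd,b,seed=1,maxiter=40);print(path,r.x.round(3),r.fun.round(1),'vertical',round(cd([0,0]),1),md.sum().round())
dfit('pics/scene1.png',(510.1,-76,250.4),.53,(230,162,28,24))
dfit('pics/scene2.png',(501.9,-81.75,208.0),.53,(226,180,28,24))
dfit('pics/scene3.png',(502.2,-82.56,195.9),.53,(226,186,28,24))
dfit('pics/scene4.png',(502.65,-80.2,195.93),.53,(226,186,28,24))
E
python3 lean.py
python3 - <<'E'
from h import *
a=[cv2.imread(f'pics/scene{i}.png') for i in (2,3,4)]
print([np.abs(a[1].astype(int)-a[2]).max(2)[200:240,225:260].max()])
cv2.imwrite('pics/cmp.png',np.hstack([cv2.resize(i[180:245,220:263],(397,600),interpolation=cv2.INTER_CUBIC) for i in a[1:]]))
E
```

```text
[np.int64(73)]Traceback (most recent call last):
  File "lean.py", line 10, in <module>
    dfit('pics/scene1.png',(510.1,-76,250.4),.53,(230,162,28,24))
    ~~~~^^^^^^^^^^^^^^^^^^^^^^^^^^^^^^^^^^^^^^^^^^^^^^^^^^^^^^^^^
  File "lean.py", line 9, in dfit
    r=differential_evolution(cd,b,seed=1,maxiter=40);print(path,r.x.round(3),r.fun.round(1),'vertical',round(cd([0,0]),1),md.sum().round())
                                                                                                             ~~^^^^^^^
  File "lean.py", line 5, in cd
    ax=np.array([p[0],p[1],1]);ax/=np.linalg.norm(ax);g=np.array([tcp[0],tcp[1],tcp[2]+18.])+(np.r_[p[2:],0] if len(p)>2 else 0)
                               ^^^^^^^^^^^^^^^^^^^^^^
numpy._core._exceptions._UFuncOutputCastingError: Cannot cast ufunc 'divide' output from dtype('float64') to dtype('int64') with casting rule 'same_kind'
```

View pics/cmp.png

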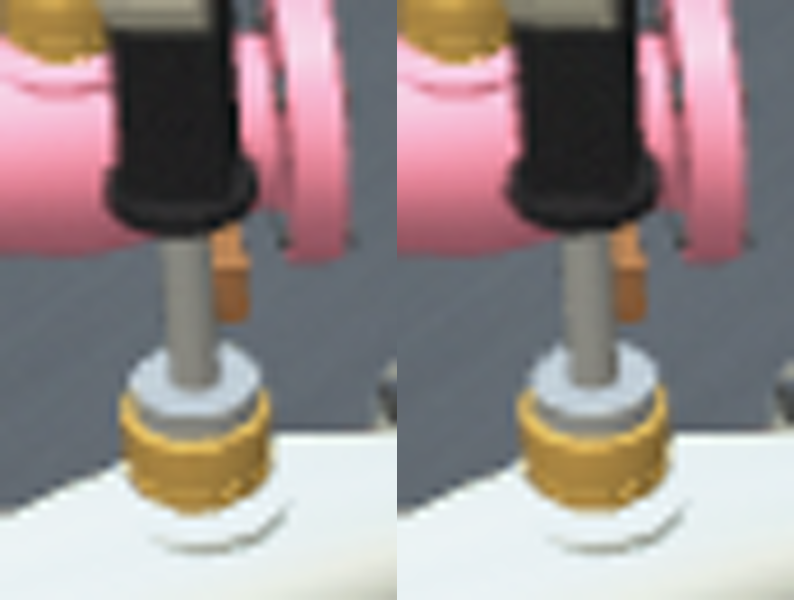

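Both views show the collar lying on the plug face (crop (195,385)) with a thin even brass rim around it. Next I'll quantify the lean.

```bash
sed -i 's/\[p\[0\],p\[1\],1\]/[p[0],p[1],1.]/; s/round(cd(\[0,0\]),1)/round(float(cd([0,0])),1)/' lean.py; python3 lean.py
```

```text
pics/scene1.png [-0.007  0.005] 13.7 vertical 14.9 313.0
pics/scene1.png [-0.011  0.025 -0.252  1.03 ] 11.5 vertical 14.9 313.0
pics/scene2.png [ 0.02  -0.024] 37.8 vertical 39.6 275.0
pics/scene2.png [0.014 0.083 0.088 3.153] 33.3 vertical 39.6 275.0
pics/scene3.png [-0.005 -0.022] 36.8 vertical 39.7 262.0
pics/scene3.png [0.039 0.065 2.161 3.567] 29.7 vertical 39.7 262.0
pics/scene4.png [ 0.011 -0.032] 35.8 vertical 38.3 253.0
pics/scene4.png [0.048 0.05  1.116 3.205] 30.5 vertical 38.3 253.0
```

The driver is upright to within about 0.03 rad, the collar is flat at the right height, and the side load is near zero. I'll trim it and begin the turn, checking on the way.

```bash
python3 -m pendant '[-0.017,0,0.01,0,0,0,1, 0,0,0,0,0,0,1, 0,0,0,0,0,0,1]' >/dev/null; python3 o.py
python3 -m pendant '[0,0,0,0,0,0.8,1, 0,0,0,0,0,0.8,1, 0,0,0,0,0,0.8,1, 0,0,0,0,0,0.8,1, 0,0,0,0,0,0,1, 0,0,0,0,0,0,1]' >/dev/null; python3 o.py
```

```text
15.15 [502.48 -80.38 195.88] [ 3.1381e+00 -1.2000e-03  5.3100e-01] [ 0.06 -0.29  8.79] [-0.097  0.147 -0.056]
15.75 [502.19 -80.25 195.83] [ 3.1389e+00 -1.4000e-03  3.0770e-01] [-0.25 -0.79  7.99] [ 0.022  0.375 -0.007]
```

```bash
python3 -m pendant '[0,0,0,0,0,0.8,1, 0,0,0,0,0,0.8,1, 0,0,0.005,0,0,0.8,1, 0,0,0,0,0,0.8,1, 0,0,0,0,0,0,1, 0,0,0,0,0,0,1]' >/dev/null; python3 o.py
python3 -m pendant '[0,0,0,0,0,0.8,1, 0,0,0.005,0,0,0.8,1, 0,0,0,0,0,0.8,1, 0,0,0.005,0,0,0.8,1, 0,0,0,0,0,0,1, 0,0,0,0,0,0,1]' >/dev/null; python3 o.py
```

```text
16.35 [502.04 -80.16 195.77] [ 3.1394e+00 -1.7000e-03  8.4400e-02] [-1.93  0.55  9.85] [0.089 0.555 0.034]
16.95 [502.06 -80.11 195.63] [ 3.1399e+00 -2.2000e-03 -1.3900e-01] [-0.75  0.46 10.1 ] [0.203 0.601 0.035]
```

```bash
python3 -m pendant '[-0.027,0,0,0,0,0.8,1, 0,0,0,0,0,0.8,1, 0,0,0,0,0,0.8,1, 0,0,0.005,0,0,0.8,1, 0,0,0,0,0,0.8,1, 0,0,0,0,0,0,1, 0,0,0,0,0,0,1]' >/dev/null; python3 o.py
python3 -m pendant '[0,0,0,0,0,0.8,1, 0,0,0.005,0,0,0.8,1, 0,0,0,0,0,0.8,1, 0,0,0,0,0,0.8,1, 0,0,0,0,0,0.8,1, 0,0,0,0,0,0,1, 0,0,0,0,0,0,1]' >/dev/null; python3 o.py
```

```text
17.65 [501.62 -79.98 195.56] [ 3.141  -0.0034 -0.4183] [0.05 0.04 9.2 ] [ 0.267  0.317 -0.017]
18.35 [501.65 -79.93 195.47] [-3.1411 -0.0035 -0.6975] [-1.11  0.19 10.99] [0.378 0.395 0.077]
```

```bash
python3 -m pendant '[-0.023,0,0,0,0,0.75,1, 0,0,0,0,0,0.75,1, 0,0,0,0,0,0.75,1, 0,0,0,0,0,0.75,1, 0,0,0,0,0,0.75,1, 0,0,0,0,0,0.75,1, 0,0,0,0,0,0.75,1, 0,0,0,0,0,0.75,1, 0,0,0,0,0,0.75,1, 0,0,0,0,0,0.75,1, 0,0,0,0,0,0,1, 0,0,0,0,0,0,1]' >/dev/null; python3 o.py
python3 -c "
from h import *
cv2.imwrite('pics/scene5.png',capture('scene')[:,:,::-1])"; python3 seat.py pics/scene5.png
```

```text
19.55 [501.37 -79.47 195.38] [-3.1389e+00 -2.9000e-03 -1.2212e+00] [0.1  0.71 8.93] [ 0.388 -0.015  0.095]
plug lean, port (502.5, -82.3) [0.002 0.08 ] 19.7
plug lean, port (503.2, -82.9) [-0.018  0.093] 19.6
driver lean [-0.021 -0.032] 23.7
ref 30.19019607843137
```

The total turn is 1.75 rad and the torque now shows the plug turning. I'll ease back within the play to free the drive, then draw it straight up in small steps.

```bash
python3 -m pendant '[-0.01,-0.01,0,0,0,-0.5,1, 0,0,0,0,0,-0.5,1, 0,0,0,0,0,-0.5,1, 0,0,0,0,0,-0.5,1, 0,0,0,0,0,0,1, 0,0,0,0,0,0,1]' >/dev/null; python3 o.py
python3 -m pendant '[0,0,-0.02,0,0,0,1, 0,0,0,0,0,0,1, 0,0,0,0,0,0,1]' >/dev/null; python3 o.py
python3 -m pendant '[0,0,-0.02,0,0,0,1, 0,0,0,0,0,0,1, 0,0,0,0,0,0,1]' >/dev/null; python3 o.py
```

```text
20.2 [501.46 -79.31 195.38] [-3.1397 -0.0035 -1.0817] [-0.14 -0.64  9.84] [0.171 0.146 0.009]
20.5 [501.35 -79.26 195.51] [-3.1401e+00 -3.0000e-03 -1.0817e+00] [0.27 0.09 5.97] [ 0.179  0.007 -0.035]
20.8 [501.07 -78.92 195.57] [-3.1407e+00 -1.8000e-03 -1.0817e+00] [ 1.32 -0.92  5.01] [-0.07  -0.391 -0.017]
```

```bash
python3 -m pendant '[0.03,-0.01,0,0,0,0,1, 0,0,0,0,0,0,1, 0,0,0,0,0,0,1]' >/dev/null; python3 o.py
python3 -m pendant '[0,0,-0.02,0,0,0,1, 0,0,0,0,0,0,1, 0,0,0,0,0,0,1]' >/dev/null; python3 o.py
python3 -m pendant '[0,0,-0.02,0,0,0,1, 0,0,0,0,0,0,1, 0,0,0,0,0,0,1]' >/dev/null; python3 o.py
```

```text
21.1 [501.4  -79.26 195.51] [-3.1412e+00 -8.0000e-04 -1.0816e+00] [ 0.77 -0.15  5.94] [ 0.048 -0.152 -0.002]
21.4 [501.24 -79.16 195.69] [-3.1416e+00 -2.0000e-04 -1.0817e+00] [ 0.83 -0.29  2.61] [ 0.076 -0.389  0.004]
21.7 [500.77 -79.   195.88] [ 3.1406e+00  8.0000e-04 -1.0816e+00] [ 1.31  0.12 -1.55] [ 0.022 -0.264 -0.046]
```

```bash
python3 -m pendant '[0.014,-0.026,0.02,0,0,0,1, 0,0,0.02,0,0,0,1, 0,0,0.02,0,0,0,1, 0,0,0,0,0,0,1, 0,0,0,0,0,0,1]' >/dev/null; python3 o.py
python3 -m pendant '[0,0,-0.02,0,0,0,1, 0,0,-0.01,0,0,0,1, 0,0,0,0,0,0,1, 0,0,0,0,0,0,1]' >/dev/null; python3 o.py
python3 -m pendant '[0,0,-0.02,0,0,0,1, 0,0,-0.01,0,0,0,1, 0,0,0,0,0,0,1, 0,0,0,0,0,0,1]' >/dev/null; python3 o.py
```

```text
22.2 [501.65 -79.23 195.44] [ 3.1411e+00 -4.0000e-04 -1.0815e+00] [-2.95 -0.82  8.49] [-0.015  0.79  -0.057]
22.6 [501.68 -79.18 195.55] [ 3.1408e+00  1.0000e-04 -1.0816e+00] [-2.28 -0.2   5.12] [-0.056  0.832 -0.023]
23.0 [502.02 -78.95 195.89] [ 3.1414e+00  5.0000e-04 -1.0816e+00] [-0.38 -0.68 -2.38] [ 0.131  0.062 -0.018]
```

```bash
python3 -m pendant '[-0.012,0.022,0.02,0,0,0,1, 0,0,0.02,0,0,0,1, 0,0,0.02,0,0,0,1, 0,0,0,0,0,0,1, 0,0,0,0,0,0,1]' >/dev/null; python3 o.py
python3 -c "
from h import *
cv2.imwrite('pics/scene6.png',capture('scene')[:,:,::-1])"; python3 seat.py pics/scene6.png
python3 -m pendant '[0,0,-0.02,0,0,0,1, 0,0,-0.02,0,0,0,1, 0,0,-0.02,0,0,0,1, 0,0,-0.02,0,0,0,1, 0,0,0,0,0,0,1]' >/dev/null; python3 o.py
```

```text
23.5 [501.87 -79.1  195.53] [-3.1400e+00 -1.4000e-03 -1.0816e+00] [-0.51  0.54  4.98] [ 0.392  0.132 -0.015]
plug lean, port (502.5, -82.3) [0.006 0.088] 20.5
plug lean, port (503.2, -82.9) [-0.016  0.106] 20.8
driver lean [ 0.01  -0.028] 35.6
ref 38.01470588235294
24.05 [501.04 -79.15 196.62] [ 3.1408e+00  3.0000e-04 -1.0816e+00] [ 0.49  0.23 -1.94] [-0.006 -0.095 -0.021]
```

```bash
python3 -m pendant '[0,0,-0.1,0,0,0,1, 0,0,-0.1,0,0,0,1, 0,0,-0.1,0,0,0,1, 0,0,-0.1,0,0,0,1, 0,0,-0.15,0,0,0,1, 0,0,-0.3,0,0,0,1, 0,0,-0.6,0,0,-1,1, 0,0,-0.6,0,0,-1.4,1, 0,0,0,0,0,-1.4,1, 0,0,0,0,0,-1.4,1, 0,0,0,0,0,-1.4,1, 0,0,0,0,0,-1.4,1]' >/dev/null; python3 o.py
python3 -m pendant '[0,0,0,0,0,-1.4,1, 0,0,0,0,0,-1.4,1, 0,0,0,0,0,-1.5,1, 0,0,0,0,0,-1.5,1, 0,0,0,0,0,-1.5,1, 0,0,0,0,0,-1.5,1, 0,-0.8,0,0,0,0,1, 0,-0.9,0,0,0,0,1, 0,-0.9,0,0,0,0,1, 0,-0.9,0,0,0,0,1, 0,-0.9,0,0,0,0,1, 0,-0.9,0,0,0,0,1]' >/dev/null; python3 o.py
python3 - <<'E'
from fit import *
I={}
for n in('scene','top'):
    a=capture(n)[:,:,::-1]; cv2.imwrite(f'pics/{n}7.png',a); I[n]=a.astype(int)
R2={'scene':(228,214,26,26),'top':(284,232,32,30)}
mb={n:crop(brass(I[n]),R2[n]) for n in I}
for ns in (('scene','top'),('scene',),('top',)):
    r=differential_evolution(cost,[(490,515),(-95,-65),(-.2,.2),(-.2,.2)],args=(lambda p:[ring(np.array([p[0],p[1],78.]),[p[2],p[3],1],18,5.5,24.5)],mb,R2,ns),seed=1,maxiter=50,popsize=8,tol=1e-4); print(ns,r.x.round(3),r.fun.round(1),[mb[n].sum().round() for n in ns])
E
```

```text
24.05 [501.04 -79.15 196.62] [ 3.1408e+00  3.0000e-04 -1.0816e+00] [ 0.49  0.23 -1.94] [-0.006 -0.095 -0.021]
24.05 [501.04 -79.15 196.62] [ 3.1408e+00  3.0000e-04 -1.0816e+00] [ 0.49  0.23 -1.94] [-0.006 -0.095 -0.021]
('scene', 'top') [ 5.14954e+02 -9.42190e+01 -1.55000e-01  2.00000e-01] 333.1 [np.float64(141.0), np.float64(147.0)]
('scene',) [ 5.08733e+02 -8.68280e+01 -1.98000e-01  2.00000e-01] 74.9 [np.float64(141.0)]
('top',) [ 5.14982e+02 -9.49700e+01  2.00000e-01 -1.25000e-01] 210.0 [np.float64(147.0)]out of range: row 8 has -1.4, outside -1 to 1
out of range: row 3 has -1.5, outside -1 to 1
```

Those calls were refused because turns over 1 unit are not allowed, so nothing moved. I'll resend them within range.

```bash
python3 -m pendant '[0,0,-0.1,0,0,0,1, 0,0,-0.1,0,0,0,1, 0,0,-0.1,0,0,0,1, 0,0,-0.1,0,0,0,1, 0,0,-0.15,0,0,0,1, 0,0,-0.3,0,0,0,1, 0,0,-0.6,0,0,-1,1, 0,0,-0.6,0,0,-1,1, 0,0,0,0,0,-1,1, 0,0,0,0,0,-1,1, 0,0,0,0,0,-1,1, 0,0,0,0,0,-1,1]' >/dev/null; python3 o.py
python3 -m pendant '[0,0,0,0,0,-1,1, 0,0,0,0,0,-1,1, 0,0,0,0,0,-1,1, 0,0,0,0,0,-1,1, 0,0,0,0,0,-1,1, 0,0,0,0,0,-1,1, 0,0,0,0,0,-1,1, 0,0,0,0,0,-1,1, 0,0,0,0,0,-1,1, 0,0,0,0,0,-1,1, 0,0,0,0,0,-0.8,1, 0,-0.4,0,0,0,0,1]' >/dev/null; python3 o.py
python3 -m pendant '[0,-0.8,0,0,0,0,1, 0,-0.9,0,0,0,0,1, 0,-0.9,0,0,0,0,1, 0,-0.9,0,0,0,0,1, 0,-0.9,0,0,0,0,1, 0,-0.9,0,0,0,0,1, 0,-0.9,0,0,0,0,1]' >/dev/null; python3 o.py
cat > chk.py <<'E'
from fit import *
import sys
I={}
for n in('scene','top'):
    a=capture(n)[:,:,::-1]; cv2.imwrite(f'pics/{n}{sys.argv[1]}.png',a); I[n]=a.astype(int)
R2={'scene':(228,214,26,26),'top':(284,232,32,30)}
mb={n:crop(brass(I[n]),R2[n]) for n in I}
for ns in (('scene','top'),('scene',),('top',)):
    r=differential_evolution(cost,[(490,515),(-95,-65),(-.2,.2),(-.2,.2)],args=(lambda p:[ring(np.array([p[0],p[1],78.]),[p[2],p[3],1],18,5.5,24.5)],mb,R2,ns),seed=1,maxiter=50,popsize=8,tol=1e-4); print(ns,r.x.round(3),r.fun.round(1),[mb[n].sum().round() for n in ns])
E
python3 chk.py 7
```

```text
25.35 [501.35 -79.11 259.19] [-3.1414e+00 -7.0000e-04 -6.5990e-01] [ 0.72  0.35 -2.42] [0.069 0.031 0.021]
26.55 [500.38 -67.69 258.98] [ 3.1409e+00 -6.0000e-04  9.0100e-02] [-0.74 -0.43 -1.74] [-0.004  0.039 -0.031]
27.25 [482.67 119.96 258.97] [-3.1414e+00 -5.0000e-04  8.9800e-02] [ 0.32 -0.55 -2.08] [-0.007 -0.059 -0.011]
('scene', 'top') [ 5.03747e+02 -8.05460e+01 -9.10000e-02  5.50000e-02] 34.4 [np.float64(226.0), np.float64(186.0)]
('scene',) [ 5.04235e+02 -8.04980e+01 -7.30000e-02  3.00000e-03] 19.7 [np.float64(226.0)]
('top',) [ 5.03167e+02 -8.13050e+01 -6.90000e-02  8.80000e-02] 11.9 [np.float64(186.0)]
```

The plug head moved by about (+1.1, +1.7) mm at mid-height. That matches a roughly 7.5° initial lean brought upright, and it agrees with the port position I felt. Now I take the driver back to the rack.

```bash
python3 -m pendant '[0.05,-0.9,0,0,0,0,1, 0.05,-0.9,0,0,0,0,1, 0.05,-0.9,0,0,0,0,1, 0.05,-0.9,0,0,0,0,1, 0.05,-0.9,0,0,0,0,1, 0.02,-0.9,0,0,0,0,1, 0,-0.5,0,0,0,0,1, 0,0,0,0,0,0,1, 0,0,0,0,0,0,1]' >/dev/null; python3 o.py
```

```text
28.25 [475.14 294.53 258.39] [3.1407e+00 2.0000e-04 9.1100e-02] [ 0.23 -0.3  -2.17] [ 0.005 -0.003 -0.002]
```

```bash
python3 -m pendant '[0,-0.1,0.6,0,0,0,1, 0,0,0.7,0,0,0,1, 0,0,0.7,0,0,0,1, 0,0,0.6,0,0,0,1, 0,0,0.38,0,0,0,1, 0,0,0,0,0,0,1, 0,0,0,0,0,0,1]' >/dev/null; python3 o.py
python3 -m pendant '[0.3,0,0,0,0,0,1, 0.3,0,0,0,0,0,1, 0.3,0,0,0,0,0,1, 0,0,0,0,0,0,1]' >/dev/null; python3 o.py
```

```text
28.95 [475.45 297.69 169.72] [-3.1415e+00 -9.0000e-04  9.0400e-02] [ 0.42 -0.16 -0.96] [-0.001  0.017 -0.01 ]
29.35 [503.44 300.59 169.12] [-3.1415e+00 -1.3000e-03  9.0600e-02] [-0.77  0.2  -1.94] [ 0.022  0.068 -0.038]
```

```bash
python3 -m pendant '[0.35,0,0,0,0,0,1, 0.35,0,0,0,0,0,1, 0.33,0,0,0,0,0,1, 0,0,0,0,0,0,1, 0,0,0,0,0,0,1]' >/dev/null; python3 o.py
python3 -m pendant '[0,0,0.1,0,0,0,1, 0,0,0.1,0,0,0,1, 0,0,0.1,0,0,0,1, 0,0,0.02,0,0,0,1, 0,0,0,0,0,0,1, 0,0,0,0,0,0,1]' >/dev/null; python3 o.py
```

```text
29.85 [532.61 303.25 168.68] [3.1414e+00 7.0000e-04 9.1000e-02] [-0.16 -0.28 -2.09] [ 0.002 -0.019  0.044]
30.45 [532.57 303.4  159.52] [ 3.1416e+00 -1.0000e-04  9.1300e-02] [ 0.5   0.12 -1.78] [ 0.001  0.01  -0.01 ]
```

```bash
python3 -m pendant '[0.03,0,0.02,0,0,0,1, 0,0,0.02,0,0,0,1, 0,0,0,0,0,0,1]' >/dev/null; python3 o.py
python3 -m pendant '[0,0,0,0,0,0,0.4, 0,0,0,0,0,0,0.1, 0,0,0,0,0,0,-0.3, 0,0,0,0,0,0,-0.6, 0,0,0,0,0,0,-0.6, 0,0,0,0,0,0,-0.6, 0,0,0,0,0,0,-0.6]'; python3 o.py
```

```text
30.75 [533.65 303.52 158.95] [-3.1414e+00 -9.0000e-04  9.1300e-02] [-1.51 -0.15  4.26] [-0.127  0.353 -0.001]
time: 31.45
tool_pos: [533.5, 303.4, 158.2]
tcp_rot: [3.141, 0.0, 0.091]
contact_force: [-0.1, 0.3, 0.5]
grip_width: 70.5
finger_force: 0.0
31.45 [533.45 303.44 158.19] [3.1415 0.     0.0913] [-0.08  0.33  0.45] [ 0.062 -0.01  -0.005]
```

Released. I lift straight up, move aside and check the rack and the plug.

```bash
python3 -m pendant '[0,0,-0.3,0,0,0,-0.6, 0,0,-0.6,0,0,0,-0.6, 0,0,-0.9,0,0,0,-0.6, 0,0,-0.9,0,0,0,-0.6, 0,0,-0.9,0,0,0,-0.6, -0.5,0.8,-0.5,0,0,0,-0.6, -0.5,0.9,0,0,0,0,-0.6, -0.5,0.9,0,0,0,0,-0.6, -0.5,0.9,0,0,0,0,-0.6, -0.5,0.9,0,0,0,0,-0.6, -0.5,0.9,0,0,0,0,-0.6, 0,0,0,0,0,0,-0.6]' >/dev/null; python3 o.py
python3 chk.py 8; python3 - <<'E'
from fit import *
I={n:cv2.imread(f'pics/{n}8.png').astype(int) for n in('scene','top')}
R1={'scene':(324,120,20,42),'top':(110,217,32,24)}
md={n:crop(cl((95-I[n].max(2))/20.),R1[n]) for n in I}
for ns in (('scene','top'),('scene',)):
    r=differential_evolution(cost,[(510,555),(285,325),(-.8,.8)],args=(drv,md,R1,ns),seed=1,maxiter=50,popsize=8,tol=1e-4); print(ns,r.x.round(3),r.fun.round(1),[md[n].sum().round() for n in ns])
f=lambda a,x,y,w,h:cv2.resize(a[y:y+h,x:x+w].astype(np.uint8),(400,300),interpolation=cv2.INTER_CUBIC)
S,T=I['scene'],I['top']
cv2.imwrite('pics/final.png',np.vstack([np.hstack([f(S,290,115,80,60),f(S,222,208,40,30)]),np.hstack([f(T,85,185,140,105),f(T,278,232,40,30)])]))
E
```

```text
32.65 [457.33 134.6  282.47] [ 3.1406e+00 -1.0000e-03  8.8600e-02] [-0.68  0.05  0.37] [-0.011 -0.015 -0.011]
('scene', 'top') [ 5.03888e+02 -8.09320e+01 -8.80000e-02  6.90000e-02] 34.6 [np.float64(226.0), np.float64(186.0)]
('scene',) [ 5.03695e+02 -8.07510e+01 -4.90000e-02  1.50000e-02] 19.6 [np.float64(226.0)]
('top',) [ 5.03735e+02 -8.11140e+01 -9.10000e-02  8.10000e-02] 11.8 [np.float64(186.0)]
('scene', 'top') [5.24227e+02 3.24999e+02 1.64000e-01] 371.4 [np.float64(326.0), np.float64(0.0)]
('scene',) [5.33998e+02 3.04292e+02 2.38000e-01] 33.2 [np.float64(326.0)]
```

View pics/final.png

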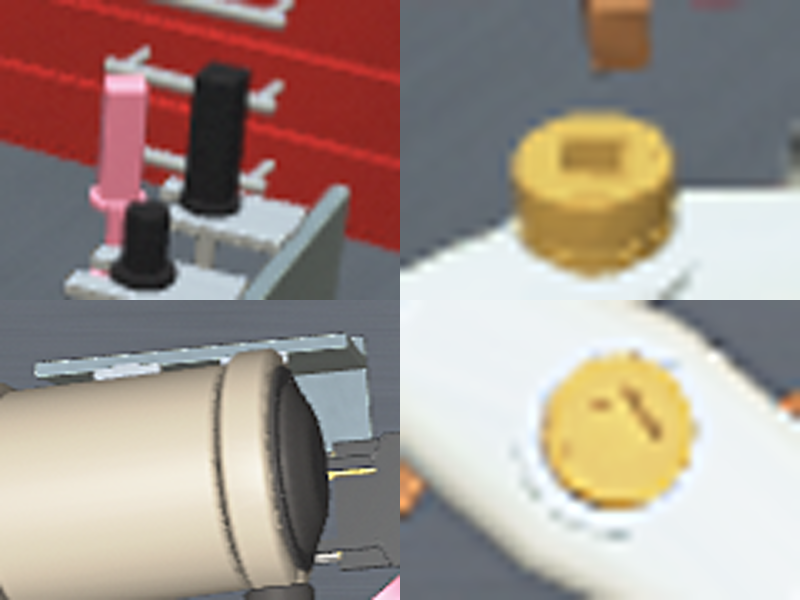

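The crop shows the driver hanging with its guard on the tines (scene crop (213,205)) and the plug standing in the boss with its recess open. I'll check the lean properly against the valve body in the same pictures, where calibration bias cancels.

```bash
cat > vl.py <<'E'
from fit import *
RV={'scene':(195,212,95,66),'top':(255,205,90,85)}; RP={'scene':(228,214,26,26),'top':(284,232,32,30)}
def hullmask(im,n):
    x,y,w,h=RV[n]; c=crop(im,RV[n]); m=((c.min(2)>118)&(c.max(2)-c.min(2)<45)).astype(np.uint8)
    k,l,s,_=cv2.connectedComponentsWithStats(m); m=(l==1+s[1:,4].argmax()).astype(np.uint8)
    p=np.argwhere(m)[:,::-1].astype(np.int32); o=np.zeros_like(m); cv2.fillConvexPoly(o,cv2.convexHull(p),1); return o.astype(float)
def vhull(p):
    R=np.array([-np.sin(p[2]),np.cos(p[2]),0]); c=np.array([p[0],p[1],46.]); return [ring(c,R,44,-80,80)]
P={}
for i in ('0','8'):
    for n in('scene','top'):
        im=cv2.imread(f'pics/{n}{i}.png').astype(int); M=hullmask(im,n)
        r=differential_evolution(lambda p:np.abs(sil(n,vhull(p),RV[n])-M).sum(),[(490,515),(-95,-65),(0.2,1.2)],seed=1,maxiter=40,popsize=8)
        mb=crop(brass(im),RP[n]); q={}
        H=(6,25) if i=='0' else (5.5,24.5)
        P[i,n]=(mb,r.x,H); print(i,n,'valve',r.x.round(2),r.fun.round(1),M.sum())
for i in ('0','8'):
    def c(l,ns): return sum(np.abs(sil(n,[ring(np.array([*P[i,n][1][:2],78.]),[l[0],l[1],1],18,*P[i,n][2])],RP[n])-P[i,n][0]).sum() for n in ns)
    for ns in (('scene','top'),('scene',),('top',)):
        r=differential_evolution(c,[(-.25,.25)]*2,args=(ns,),seed=1,maxiter=40,popsize=8);print(i,ns,'lean',r.x.round(3),r.fun.round(1),np.hypot(*r.x).round(3))
E
python3 vl.py
```

```text
0 scene valve [ 4.9112e+02 -6.8290e+01  2.0000e-01] 1351.2 2829.0
0 top valve [ 4.9938e+02 -7.8370e+01  2.0000e-01] 1403.1 2499.0
8 scene valve [ 4.9018e+02 -6.5200e+01  2.0000e-01] 1347.2 2838.0
8 top valve [ 5.0022e+02 -7.8740e+01  2.0000e-01] 1402.1 2486.0
0 ('scene', 'top') lean [ 0.178 -0.25 ] 154.0 0.307
0 ('scene',) lean [ 0.248 -0.245] 109.0 0.348
0 ('top',) lean [ 0.038 -0.105] 28.9 0.112
8 ('scene', 'top') lean [ 0.243 -0.225] 167.5 0.332
8 ('scene',) lean [ 0.248 -0.24 ] 123.1 0.345
8 ('top',) lean [ 0.076 -0.025] 25.0 0.08
```

```bash
sed -i 's/(0.2,1.2)/(-1.1,-0.2)/' vl.py; python3 vl.py
```

```text
0 scene valve [501.93 -78.06  -0.59] 84.4 2829.0
0 top valve [502.27 -79.9   -0.58] 66.1 2499.0
8 scene valve [502.13 -78.51  -0.59] 86.5 2838.0
8 top valve [502.2  -79.89  -0.58] 66.3 2486.0
0 ('scene', 'top') lean [-0.049 -0.155] 56.4 0.163
0 ('scene',) lean [-0.031 -0.206] 25.1 0.209
0 ('top',) lean [-0.085 -0.013] 19.2 0.086
8 ('scene', 'top') lean [-0.006 -0.025] 48.6 0.026
8 ('scene',) lean [ 0.017 -0.081] 25.1 0.082
8 ('top',) lean [-0.018  0.028] 14.5 0.034
```

The valve body puts the port at about (502.2, −79.5), which matches the felt position. The plug's lean is now about 0.03 rad, down from about 0.15, and the driver hangs where it was first found. I'm handing the job in.

```bash
python3 -c "
from plant import *
print(close_job())"
```

```text
the job is handed in; nothing more can be done
None
```

I handed the job in, but no verdict came back. By my own measurements, the plug leans about 0.03 rad and was turned an estimated 1.4–1.75 rad clockwise, worked out from the driver's rotation less the play. The driver hangs back in its station and the arm is clear of everything.

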